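# Lock a wooden blank in the sanding fixture

## Robot

A 6-joint arm with a two-finger parallel gripper is mounted at the origin on the work surface. World frame = base frame: x ahead of the robot, y to its left, z up, the work surface at z = 0. Lengths are in mm, angles in rad, forces in N, time in s.
With the tool pointing down it reaches from about 275 to 750 mm from the base axis. Payload 10.2 kg.
Tool frame: the origin (TCP) lies on the front face of the gripper's body, between the roots of the fingers; the fingertips stand 73 mm ahead of it and the grasp point (between the pads) lies 54 mm ahead of it; z points along the fingers, y is the direction in which the jaws open and shut (so a half turn about z gives the same grasp; the last joint's range is limited). The gripper opens to 85 mm and grips with 20 to 120 N. Pads are 22 mm wide; open, the fingers measure 114 mm over their backs; the gripper's body (76 mm by 85 mm) begins 54 mm behind the grasp point. The pads swing forward as they close: fully open they stand 13 mm farther back than shut.
Start: joints at [0.931, 0.313, 1.498, -0, 1.331, -0.223], TCP at [212.552, 480.055, 303.894] pointing down, gripper open.
Joint ranges: [-2.94, 2.94], [-0.97, 2.17], [0.19, 2.56], [-1.23, 4.37], [0.02, 3.11], [-2.88, 2.88]. Speed limits (rad/s): [2.39, 2.39, 3.01, 3.14, 3.14, 3.14].

## Interface

Orientations are given as a unit quaternion [w, x, y, z].
In Python, from rig import ctrl gives the robot as it stands.
- The arm moves only by the tool move_arm, never from a script. Its argument "series" is a list of rows, each a list of 3 entries, a list of its own where there are three numbers: the shift along the tool's x, y, z in mm, then the turn about the tool's z in degrees, then the opening, from 0 (shut) to 1 (fully open). In form: [[[tx, ty, tz], yaw, grip], ...]. A call has 1 to 10 rows; each row is the pose to reach, as a shift and turn from the pose commanded when the call began, along the tool's axes at that moment; what a row does not reach only later rows make up. A row lasts 1/8 s, in which the tool goes at most 62.5 mm and 10.7 degrees, less where a joint would pass 70% of its speed; a pose out of reach is approached as far as the arm can. A call with a gripper value outside its range is refused whole. The fingers move at their own pace and stop on an object; "force" is the grip in N (left out, the last holds). Time passes only in rows, so rows that repeat a pose let the fingers close. It gives the time, the measured TCP pose, the force and the opening at its end, in the units of the state.
- ctrl.sense(): the state, without advancing time (a new reading comes with each control period).
- ctrl.capture(name): name is "side" or "top" or "wrist"; returns (picture, depth): 420x560x3 uint8, red, green, blue; 420x560 float32, mm along the optical axis (not along the pixel's ray), 0 where there is no reading.
- ctrl.camera_model(name): a dict with "fov_y" (degrees; the focal length in pixels is half the picture's height over the tangent of half this angle, whatever the lens; pixels are square), "cx", "cy" (the principal point, pixels), "dist_coeffs" ([k1, k2, p1, p2, k3] as OpenCV has them; the pictures are not rectified), "rvec" (rotation vector, rad) and "tvec" (3), from world to camera coordinates, as OpenCV has them. Camera axes: x right, y down, z forward; pixel columns grow to the right and rows downward; lengths in mm; the calibration is good to about 2 mm. A picture is of the moment at which its call begins: read the wrist's pose just before it. camera_model takes no time and is no camera call; for the wrist camera it gives the pose at the moment of the call.
- ctrl.finish_job(): hands the job in, once; it reports no verdict.
The state is a dict: "time_s": time; "joints": joint angles; "dq": joint speeds; "tau": joint torques, N m; "eef_pos": TCP position; "ee_rot": TCP orientation; "force": force on the tool from outside, world axes, zero at the start; "wrist_torque": the same for the moment, N m; "grip_width": opening from 0.0 (shut) to 1.0 (fully open).
Only numpy, scipy, OpenCV 4.12 (cv2) and the standard library are available. Lean on these libraries where they do the work, as an engineer would, in place of code of your own. Each camera call takes 0.05 s, during which the arm holds its last target.

## Task

A short wooden blank lies loose in the sanding fixture on the bench. Push the upright black knob along the long leg of its L-shaped slot, so that the jaw presses the blank against the end stop, then push it sideways round the corner to the very end of the short leg to lock the jaw, and leave it there. Only push the knob with the fingers, do not pinch it; do not lift the blank, and leave the other things on the bench where they are.

Things in the scene. Friction and masses are not known exactly. Their poses are not given: they have to be found in the camera images.
- jig: The sanding fixture, fixed to the bench: plywood board 350 (x) x 140 (y) x 18 mm. Origin: centre of the board's underside, at bench height. x axis: from the slotted plate to the end stop, the way the jaw closes; z up. A flat steel gate plate with the slot covers x -165 to -35, y -60 to +60 mm, its top 40 mm above the bench. Loose things lie beside the board, all under 70 mm high.
- slot_start (a point): Outer end of the long leg of the L-shaped slot, on the slot's centre line at the plate's top: fixture (x, y) = (-135, +20) mm. The slot is 15 mm wide.
- slot_corner (a point): Corner of the L-shaped slot, on the centre line at the plate's top: fixture (x, y) = (-65, +20) mm. The knob's centre is over this point at the corner.
- slot_end (a point): End of the short leg of the slot, on the centre line at the plate's top: fixture (x, y) = (-65, -20) mm. The knob's centre is over this point when it is locked.
- stop_face (a point): Middle of the end stop's face, fixture (145, 0) mm, 31 mm above the bench; the stop is 44 mm high. From the gate plate to the stop the blank's channel runs along x between two low rails (tops 26 mm above the bench).
- knob_post (a point): Centre of the knob's upright square black post, 22 x 22 mm across (faces along the fixture's x and y, edges rounded 4 mm), from 43 to 86 mm above the bench; this point is 64 mm above the bench. At its foot a steel disc of 28 mm diameter, 39 to 42 mm above the bench. A 12 mm pin under it runs in the slot. It cannot turn, tip or come out.
- jaw (a joint): Travel in m of the jaw, and of the knob with it, along the slot's long leg (fixture +x): 0 at the leg's outer end, 0.070 at the corner. Starts between 0 and 0.025. It rubs with about 4 N and stays where it is left; over the last few millimetres the sprung pad adds up to 2.5 N.
- knob (a joint): Travel in m of the knob sideways along the short leg (fixture -y): 0 in the long leg, 0.040 at the end of the short leg. Starts at 0. It rubs with about 2 N and stays where it is left. The slot lets it move sideways only when joint jaw is within about 1.5 mm of 0.070, and holds the jaw there afterwards.
- pad (a joint): How far the jaw's sprung rubber pad is pressed in, in m: 0 free, 0.006 fully in. About 0.004 when the jaw is at the corner and the blank is against the end stop.
- blank_center (a point): Centre of the loose wooden blank, 120 (x) x 45 (y) x 14 mm thick, lying flat in the fixture's channel (2 mm clearance each side), its x axis along the fixture's x. Against the end stop this point is at x = +85 mm in the fixture's frame and 25 mm above the bench; it starts 7 to 23 mm short of that. The closing jaw pushes it along.
- sanding_block: Grey hand sanding block, 100 x 65 x 30 mm, lying on the bench, a bystander; origin: centre of its underside
- tape: Grey tape measure, 70 x 34 x 62 mm, standing on its edge, a bystander; origin: centre of its underside
- pencil: Carpenter's pencil, 160 x 8 x 8 mm, a bystander; origin: centre of its underside
- offcut: Short wooden offcut, 90 x 45 x 14 mm, a bystander; origin: centre of its underside
- wax_jar: Amber glass jar with steel lid, 60 mm diameter, 65 mm high, a bystander; origin: centre of its underside
- brush: Dust brush 200 mm long, lying on the bench, a bystander; origin: centre of its underside

How it is judged:
By the outcome, as a careful person would: the job done as asked, in the order asked, and still so for the second after the job is handed in, with the robot touching nothing.
It also fails if it takes over 37 s, if anything falls off the work surface, if the arm or the gripper's body presses on something with over 40 N, if the wrist force passes 120 N, or if a joint passes its speed limit or range.

## Working session

There is one attempt and no reset: what is moved stays moved. The work goes in short steps, Python scripts to look and compute and a tool call to move; the robot and the scene stay as the last step left them, time stands still between calls to the robot, and variables do not carry over. Pictures are saved under pics/ and viewed, and the job is handed in when it is done.

Besides the shell and the picture viewer there is one more tool, called after "Request:" as name(argument=value, ...) on one line, values as JSON. move_arm: Moves the arm, as the interface text tells. Its arguments: {"type":"object","properties":{"series":{"type":"array","items":{"type":"array"}},"force":{"type":"number"}},"required":["series"]}

```bash
mkdir -p pics; ls; python3 - <<'E'
from rig import ctrl
import cv2,numpy as np
s=ctrl.sense();print(s)
for n in("top","side"):
    m=ctrl.camera_model(n);print(n,m)
    im,d=ctrl.capture(n);np.savez(f'pics/{n}0.npz',im=im,d=d)
    cv2.imwrite(f'pics/{n}0.png',im[:,:,::-1])
E
```

```text
pics
{'time_s': 0.0, 'joints': array([ 9.30608934e-01,  3.13447334e-01,  1.49847699e+00,  2.37374636e-05,
        1.33101412e+00, -2.23397816e-01]), 'dq': array([-0.00154538, -0.00057342, -0.00188676, -0.00045868,  0.00071176,
       -0.00087315]), 'tau': array([-2.80996292e-04, -4.12260675e+01, -2.59748304e+01, -1.59319407e-04,
        4.12747133e-03, -2.44552018e-05]), 'eef_pos': array([212.43034566, 479.90618791, 303.32136039]), 'ee_rot': array([-2.92075637e-04,  2.06892404e-01,  9.78363470e-01, -6.06310800e-04]), 'force': array([0.77694834, 0.13357397, 0.58207551]), 'wrist_torque': array([-0.03501484, -0.0354157 ,  0.00402241]), 'grip_width': 1.0014846194451068}
top {'fov_y': 44.89332262693126, 'cx': 284.6659884608678, 'cy': 211.56438125317425, 'dist_coeffs': array([0.0456429, 0.       , 0.       , 0.       , 0.       ]), 'rvec': array([ 2.21076656, -2.16068826,  0.02770811]), 'tvec': array([  40.24440294,  507.56290312, 1291.85492074])}
side {'fov_y': 49.993030664785465, 'cx': 274.2773409520286, 'cy': 214.89955742007103, 'dist_coeffs': array([-0.11576636,  0.        ,  0.        ,  0.        ,  0.        ]), 'rvec': array([ 2.19589178, -0.3184883 ,  0.18155991]), 'tvec': array([-495.56669745,  173.79121464, 1375.29040488])}
```

View pics/top0.png

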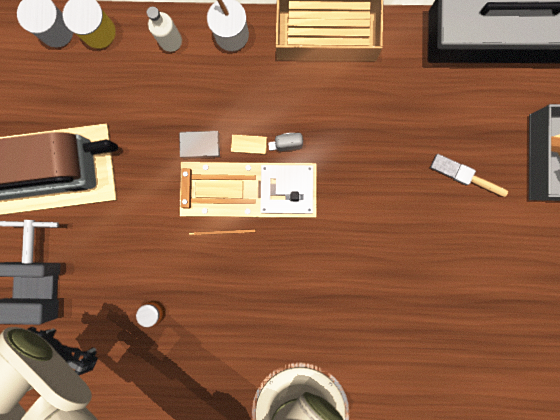

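View pics/side0.png

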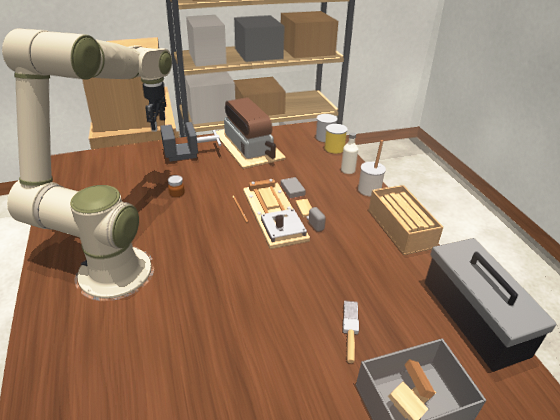

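```bash
cat > h.py <<'E'
import numpy as np,cv2
def K(m,h=420):
    f=h/2/np.tan(np.radians(m['fov_y']/2));return np.array([[f,0,m['cx']],[0,f,m['cy']],[0,0,1]])
def ray(m,uv,z):
    uv=np.asarray(uv,float).reshape(-1,1,2)
    n=cv2.undistortPoints(uv,K(m),m['dist_coeffs']).reshape(-1,2)
    R=cv2.Rodrigues(np.asarray(m['rvec'],float))[0];t=np.asarray(m['tvec'],float).ravel()
    C=-R.T@t;D=np.c_[n,np.ones(len(n))]@R
    return C+D*((z-C[2])/D[:,2])[:,None]
def proj(m,P):
    return cv2.projectPoints(np.asarray(P,float).reshape(-1,1,3),np.asarray(m['rvec'],float),np.asarray(m['tvec'],float),K(m),m['dist_coeffs'])[0].reshape(-1,2)
E
python3 - <<'E'
import cv2,numpy as np
for n,(x0,y0,x1,y1) in dict(top=(170,120,330,245),side=(220,165,340,255)).items():
    im=np.load(f'pics/{n}0.npz')['im'][y0:y1,x0:x1,::-1]
    k=800/(x1-x0);k=min(k,600/(y1-y0))
    cv2.imwrite(f'pics/{n}0z.png',cv2.resize(im,None,fx=k,fy=k,interpolation=cv2.INTER_CUBIC));print(k)
E
```

```text
4.8
6.666666666666667
```

View pics/top0z.png

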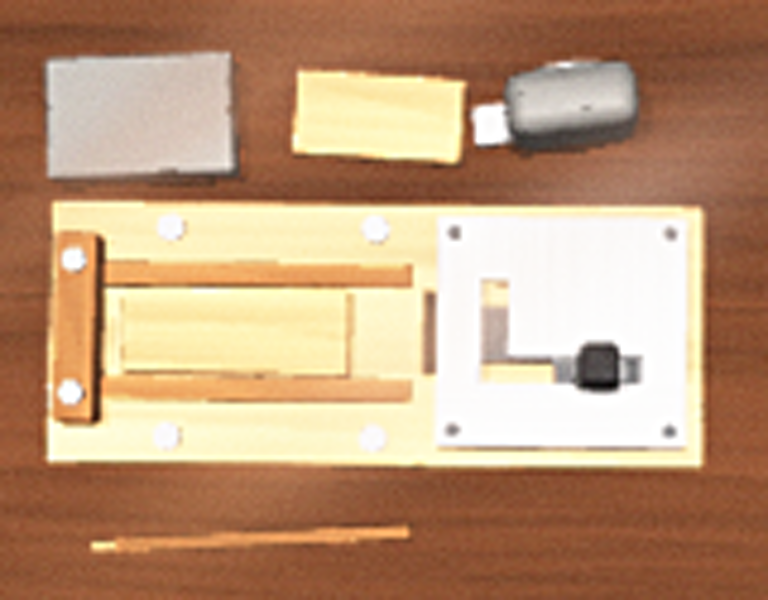

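View pics/side0z.png

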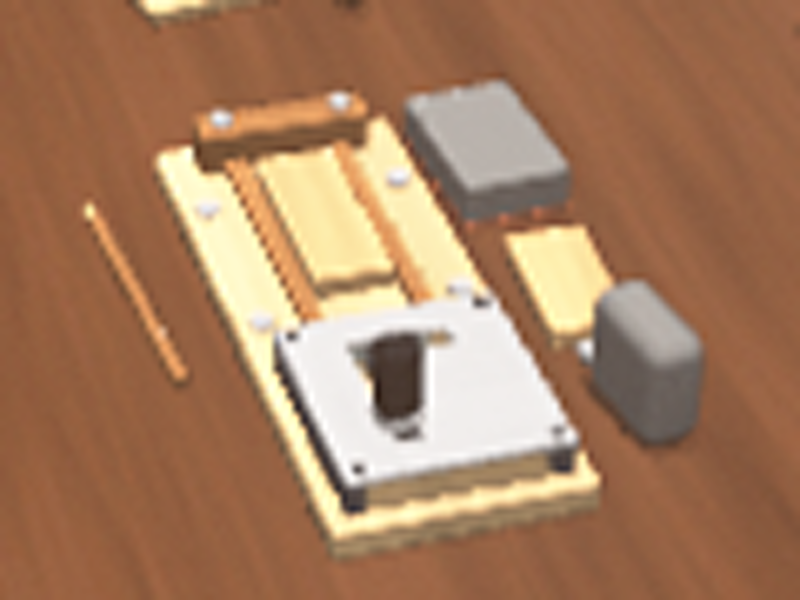

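```bash
python3 - <<'E'
from h import *;from rig import ctrl
m=ctrl.camera_model('top')
im=np.load('pics/top0.npz')['im'];d=np.load('pics/top0.npz')['d']
z2=lambda p:(np.array(p,float)+.5)/4.8-.5+[170,120]
B=ray(m,z2([(52,203),(703,208),(703,466),(48,463)]),18);P=ray(m,z2([(438,217),(687,218),(686,447),(437,447)]),40)
print('board',B.round(1).tolist());print([np.linalg.norm(B[i]-B[i-1]).round(1) for i in range(4)],B.mean(0))
print('plate',P.round(1).tolist(),[np.linalg.norm(P[i]-P[i-1]).round(1) for i in range(4)],P.mean(0))
# mask based: plate
crop=np.zeros(im.shape[:2],bool);crop[155:225,175:325]=1
hsv=cv2.cvtColor(im,cv2.COLOR_RGB2HSV)
w=((hsv[...,1]<40)&(hsv[...,2]>200)&crop).astype(np.uint8)
c=max(cv2.findContours(w,0,2)[0],key=cv2.contourArea);r=cv2.minAreaRect(c);print(r)
Q=ray(m,cv2.boxPoints(r),40);print(Q.round(1).tolist())
k=((hsv[...,2]<70)&crop).astype(np.uint8);c=max(cv2.findContours(k,0,2)[0],key=cv2.contourArea)
print(cv2.boundingRect(c),cv2.contourArea(c));x,y,ww,hh=cv2.boundingRect(c)
print('knob',ray(m,[[x+ww/2-.5,y+hh/2-.5]],86), 'depthplane')
R=cv2.Rodrigues(m['rvec'])[0];
print(d[197,294],d[190,290])
for n,p,zz in (('slotright',(641,369),40),('slotleft',(482,369),40),('slottop',(495,280),40),('slotbot',(495,383),40)):print(n,ray(m,z2(p),zz)[0].round(1))
u=B.mean(0)
fx=(B[0]+B[3]-B[1]-B[2]);fx/=np.linalg.norm(fx);fp=(P[0]+P[3]-P[1]-P[2]);print('yaw',np.arctan2(fx[1],fx[0]),np.arctan2(fp[1],fp[0]))
E
```

```text
board [[628.2, 323.0, 18.0], [632.8, -25.8, 18.0], [495.0, -28.7, 18.0], [488.7, 320.6, 18.0]]
[np.float64(139.5), np.float64(348.9), np.float64(137.9), np.float64(349.3)] [561.16932314 147.29484139  18.        ]
plate [[622.0, 114.1, 40.0], [624.2, -16.7, 40.0], [503.8, -18.7, 40.0], [500.9, 111.6, 40.0]] [np.float64(121.1), np.float64(130.9), np.float64(120.3), np.float64(130.3)] [562.73557029  47.55734824  40.        ]
((286.5, 188.5), (47.0, 53.0), 90.0)
[[621.5, 116.3, 40.0], [624.2, -17.4, 40.0], [505.7, -19.9, 40.0], [502.7, 113.2, 40.0]]
(291, 192, 8, 9) 8.5
knob [[541.29963276  27.19121449  86.        ]] depthplane
1231.2284 1277.4464
slotright [544.2   5.7  40. ]
slotleft [542.4  89.   40. ]
slottop [589.4  83.3  40. ]
slotbot [535.2  82.   40. ]
yaw 1.5863347602566318 1.5901247830658913
```

```bash
cat >> h.py <<'E'
from scipy.spatial.transform import Rotation as Ro
def tool(ctrl,target,ang):
    s=ctrl.sense();q=s['ee_rot'];R=Ro.from_quat([q[1],q[2],q[3],q[0]]).as_matrix()
    print('t',s['time_s'],'pos',s['eef_pos'].round(1),'ang',np.degrees(np.arctan2(R[1,0],R[0,0])).round(2),'tilt',R[:,2].round(4),'F',s['force'].round(1),'grip',round(s['grip_width'],3))
    print('shift',(R.T@(np.array(target)-s['eef_pos'])).round(1),'yaw',-(ang-np.degrees(np.arctan2(R[1,0],R[0,0]))))
E
python3 - <<'E'
from h import *;from rig import ctrl
tool(ctrl,[543,-20,240],91)
E
```

```text
t 0.1 pos [212.4 479.9 303.4] ang 156.12 tilt [-7.e-04 -1.e-03 -1.e+00] F [ 0.4 -0.1 -0.2] grip 0.998
shift [-504.6 -323.3   63.6] yaw 65.12174947714757
```

Request:
move_arm(series=[[[-50,-32,5],7,0],[[-504.6,-323.3,63],65.1,0],[[-504.6,-323.3,63],65.1,0],[[-504.6,-323.3,63],65.1,0],[[-504.6,-323.3,63],65.1,0],[[-504.6,-323.3,63],65.1,0],[[-504.6,-323.3,63],65.1,0],[[-504.6,-323.3,63],65.1,0],[[-504.6,-323.3,63],65.1,0],[[-504.6,-323.3,63],65.1,0]])

```text
time_s: 1.35
eef_pos: [543.9, -22.3, 240.1]
ee_rot: [-0.0, 0.701, 0.713, -0.0]
force: [-0.7, 0.3, 0.4]
grip_width: 0.002
```

Request:
move_arm(series=[[[0,0,0],0,0]])

```text
time_s: 1.48
eef_pos: [543.7, -22.1, 239.8]
ee_rot: [-0.001, 0.702, 0.712, -0.0]
force: [-0.1, 0.8, 0.1]
grip_width: -0.001
```

```bash
python3 - <<'E'
from h import *;from rig import ctrl
tool(ctrl,[543,-20,240],91)
m=ctrl.camera_model('wrist');im,d=ctrl.capture('wrist');np.savez('pics/w1.npz',im=im,d=d,**m)
cv2.imwrite('pics/w1.png',im[:,:,::-1]);tool(ctrl,[543,-20,127],91)
E
```

```text
t 1.475 pos [543.7 -22.1 239.8] ang 90.83 tilt [-1.4e-03  2.0e-04 -1.0e+00] F [-0.1  0.8  0.1] grip -0.001
shift [ 2.2 -0.7 -0.2] yaw -0.17166676863048735
t 1.525 pos [543.1 -20.6 240.1] ang 90.92 tilt [-1.5e-03  5.0e-04 -1.0e+00] F [-0.4 -0.2 -0.7] grip -0.001
shift [5.000e-01 1.000e-01 1.131e+02] yaw -0.08223999216853883
```

View pics/w1.png

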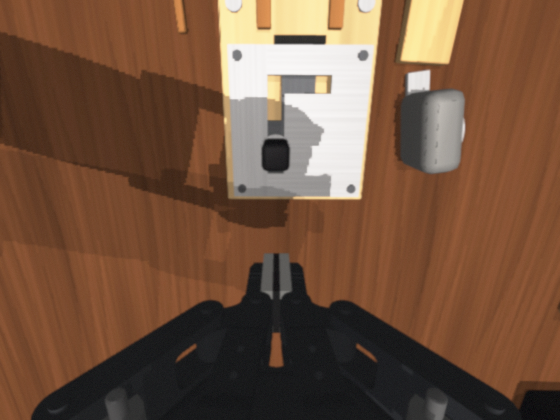

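The wrist view shows the shut fingers (tip at about 276,258) in line with the knob (275,155); the plate corners are at (229,50), (375,44), (361,199), (228,199), with the slot's short leg at the top, running right.

```bash
python3 - <<'E'
from h import *
z=np.load('pics/w1.npz');m={k:z[k] for k in z.files if k not in('im','d')};m['fov_y']=float(m['fov_y']);m['cx']=float(m['cx']);m['cy']=float(m['cy'])
P=ray(m,[(229,47),(375,44),(361,199),(228,199)],40);print(P.round(1).tolist(),P.mean(0))
im=z['im'];k=((im.max(2)<45)).astype(np.uint8);k[200:]=0;k[:120]=0;k[:,:240]=0;k[:,310:]=0
c=max(cv2.findContours(k,0,2)[0],key=cv2.contourArea);x,y,w,h=cv2.boundingRect(c);print(x,y,w,h)
print('knob top corners',ray(m,[(x,y+h),(x+w,y+h),(x,y),(x+w,y)],86).round(1).tolist())
E
```

```text
[[502.9, 108.1, 40.0], [622.8, 111.8, 40.0], [625.9, -21.3, 40.0], [496.8, -23.1, 40.0]] [562.08527961  43.87956326  40.        ]
263 140 26 31
knob top corners [[532.8, 14.7, 86.0], [553.1, 15.0, 86.0], [532.8, 38.4, 86.0], [552.4, 38.7, 86.0]]
```

Request:
move_arm(series=[[[0,0,40],0,0],[[0,0,80],0,0],[[0,0,113],0,0],[[0,0,113],0,0],[[10,0,113],0,0],[[18,0,113],0,0],[[22,0,113],0,0],[[26,0,113],0,0],[[30,0,113],0,0],[[30,0,113],0,0]])

```text
time_s: 2.78
eef_pos: [542.7, 10.3, 128.0]
ee_rot: [0.0, 0.701, 0.713, 0.0]
force: [0.1, -1.5, 1.6]
grip_width: 0.0
```

```bash
python3 - <<'E'
from h import *;from rig import ctrl
tool(ctrl,[542.2,60,127],91)
m=ctrl.camera_model('wrist');im,d=ctrl.capture('wrist')
cv2.imwrite('pics/w2.png',im[:,:,::-1])
E
```

```text
t 2.775 pos [542.7  10.3 128. ] ang 91.02 tilt [ 6.e-04  1.e-04 -1.e+00] F [ 0.1 -1.5  1.6] grip 0.0
shift [49.7  0.4  1. ] yaw 0.0151684708859392
```

View pics/w2.png

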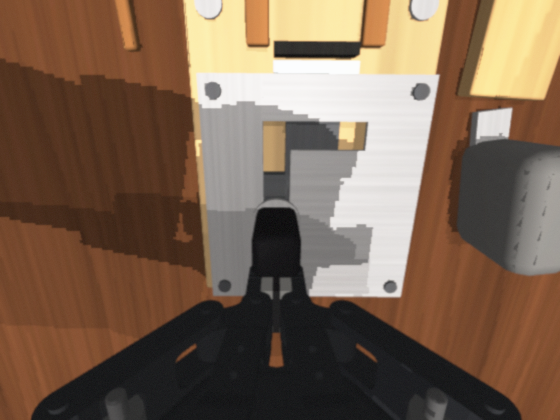

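The fingers sit squarely behind the knob (275,240), probably just touching. I'll push along the long leg.

Request:
move_arm(series=[[[4,0,0],0,0],[[8,0,0],0,0],[[12,0,0],0,0],[[16,0,0],0,0],[[20,0,0],0,0],[[24,0,0],0,0],[[28,0,0],0,0],[[32,0,0],0,0],[[36,0,0],0,0],[[40,0,0],0,0]])

```text
time_s: 4.08
eef_pos: [542.0, 50.4, 127.9]
ee_rot: [0.0, 0.701, 0.713, 0.0]
force: [3.5, -5.2, 0.1]
grip_width: -0.002
```

Request:
move_arm(series=[[[2,0,0],0,0],[[4,0,0],0,0],[[6,0,0],0,0],[[6,0,0],0,0]])

```text
time_s: 4.58
eef_pos: [541.9, 56.3, 127.9]
ee_rot: [0.0, 0.701, 0.713, 0.0]
force: [2.2, -4.4, 0.2]
grip_width: -0.0
```

Request:
move_arm(series=[[[1,0,0],0,0],[[2,0,0],0,0],[[2,0,0],0,0]])

```text
time_s: 4.95
eef_pos: [541.9, 58.1, 127.9]
ee_rot: [0.0, 0.701, 0.713, 0.0]
force: [3.2, -6.3, -0.3]
grip_width: -0.001
```

```bash
python3 - <<'E'
from h import *;from rig import ctrl
tool(ctrl,[542.2,60,127],91)
m=ctrl.camera_model('wrist');im,d=ctrl.capture('wrist')
cv2.imwrite('pics/w3.png',im[:,:,::-1])
E
```

```text
t 4.95 pos [541.9  58.1 127.9] ang 91.02 tilt [ 7.e-04 -4.e-04 -1.e+00] F [ 3.2 -6.3 -0.3] grip -0.001
shift [1.9 0.3 0.9] yaw 0.020603127943672916
```

View pics/w3.png

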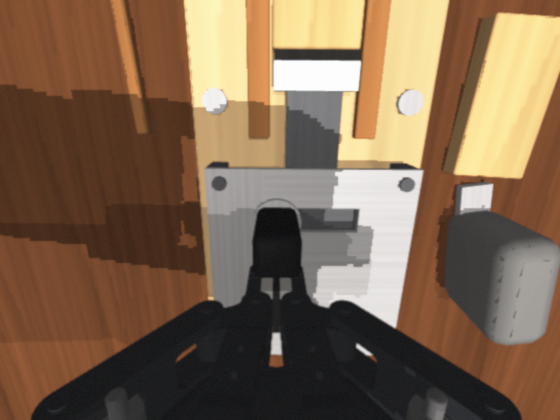

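The knob is near the corner, and the jaw is now against the blank at the top of the view (row 55). I'll keep going until the force shows the hard end.

Request:
move_arm(series=[[[1,0,0],0,0],[[1,0,0],0,0]])

```text
time_s: 5.25
eef_pos: [541.9, 58.7, 127.9]
ee_rot: [0.001, 0.701, 0.713, -0.0]
force: [2.9, -7.8, -0.7]
grip_width: -0.0
```

Request:
move_arm(series=[[[1,0,0],0,0],[[1,0,0],0,0]])

```text
time_s: 5.5
eef_pos: [541.9, 58.9, 128.0]
ee_rot: [0.001, 0.701, 0.713, -0.001]
force: [2.8, -15.1, 0.0]
grip_width: 0.001
```

Request:
move_arm(series=[[[1,0,0],0,0],[[1,0,0],0,0]])

```text
time_s: 5.75
eef_pos: [542.0, 59.2, 128.0]
ee_rot: [0.002, 0.701, 0.713, -0.001]
force: [1.9, -18.7, 0.4]
grip_width: 0.002
```

Request:
move_arm(series=[[[-12,0,0],0,0],[[-30,0,0],0,0],[[-30,0,-50],0,0],[[-30,0,-50],0,0]])

```text
time_s: 6.25
eef_pos: [543.2, 30.5, 180.9]
ee_rot: [0.002, 0.701, 0.713, 0.002]
force: [-0.5, -0.9, -1.2]
grip_width: -0.004
```

```bash
python3 - <<'E'
from h import *;from rig import ctrl
tool(ctrl,[500,81.5,178],1)
m=ctrl.camera_model('wrist');im,d=ctrl.capture('wrist');np.savez('pics/w4.npz',im=im,d=d,**m)
cv2.imwrite('pics/w4.png',im[:,:,::-1])
E
```

```text
t 6.25 pos [543.2  30.5 180.9] ang 91.0 tilt [ 5.6e-03 -3.0e-04 -1.0e+00] F [-0.5 -0.9 -1.2] grip -0.004
shift [ 51.7 -42.4   2.6] yaw 89.99577459426715
```

View pics/w4.png

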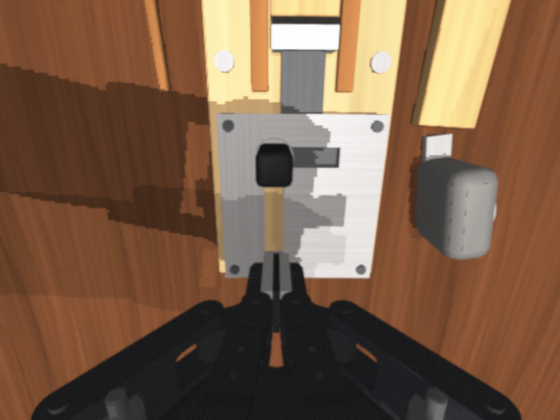

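The knob stands at the corner (274,163) with the short leg open to its right. I'll go round to the robot's side of it, turned 90°.

Request:
move_arm(series=[[[0,-20,0],10,0],[[0,-45,0],20,0],[[51.5,-45,0],30,0],[[51.5,-45,0],90,0],[[51.5,-45,0],90,0],[[51.5,-45,0],90,0],[[51.5,-45,0],90,0],[[51.5,-45,0],90,0],[[51.5,-45,0],90,0],[[51.5,-45,0],90,0]])

```text
time_s: 7.55
eef_pos: [495.8, 81.8, 176.9]
ee_rot: [-0.0, 1.0, 0.009, -0.001]
force: [-0.2, -0.3, -0.6]
grip_width: -0.0
```

Request:
move_arm(series=[[[0,0,0],0,0],[[0,0,0],0,0]])

```text
time_s: 7.8
eef_pos: [496.1, 81.8, 177.7]
ee_rot: [-0.0, 1.0, 0.01, -0.0]
force: [-0.2, 0.0, 0.1]
grip_width: 0.002
```

```bash
python3 - <<'E'
from h import *;from rig import ctrl
tool(ctrl,[510,81.5,127],1)
m=ctrl.camera_model('wrist');im,d=ctrl.capture('wrist')
cv2.imwrite('pics/w5.png',im[:,:,::-1])
E
```

```text
t 7.8 pos [496.1  81.8 177.7] ang 1.09 tilt [-5.e-04  1.e-04 -1.e+00] F [-0.2  0.   0.1] grip 0.002
shift [13.9  0.6 50.7] yaw 0.0930934016554632
```

View pics/w5.png

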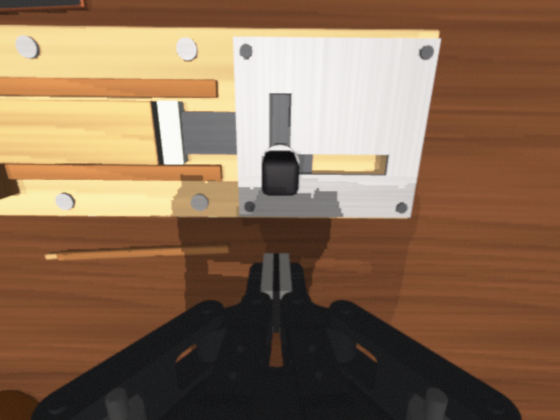

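Knob (281,172) is about 2 mm right of the finger line (276). I'll descend with a small correction and push into the short leg.

Request:
move_arm(series=[[[0,1,25],0,0],[[0,1.5,51],0,0],[[0,1.5,51],0,0],[[10,1.5,51],0,0],[[18,1.5,51],0,0],[[22,1.5,51],0,0],[[25,1.5,51],0,0],[[28,1.5,51],0,0],[[31,1.5,51],0,0],[[34,1.5,51],0,0]])

```text
time_s: 9.1
eef_pos: [530.4, 80.9, 126.9]
ee_rot: [0.0, 1.0, 0.009, -0.0]
force: [-2.0, -0.2, 1.7]
grip_width: -0.002
```

```bash
python3 - <<'E'
from h import *;from rig import ctrl
tool(ctrl,[560.5,81.5,127],1)
m=ctrl.camera_model('wrist');im,d=ctrl.capture('wrist')
cv2.imwrite('pics/w6.png',im[:,:,::-1])
E
```

```text
t 9.1 pos [530.4  80.9 126.9] ang 1.02 tilt [-3.e-04 -0.e+00 -1.e+00] F [-2.  -0.2  1.7] grip -0.002
shift [30.1 -0.  -0.1] yaw 0.018786892849354198
```

View pics/w6.png

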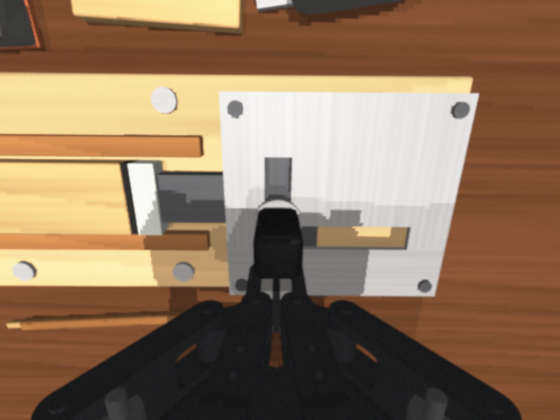

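Request:
move_arm(series=[[[3,0,0],0,0],[[6,0,0],0,0],[[9,0,0],0,0],[[12,0,0],0,0],[[15,0,0],0,0],[[18,0,0],0,0],[[21,0,0],0,0],[[24,0,0],0,0],[[26,0,0],0,0],[[26,0,0],0,0]])

```text
time_s: 10.4
eef_pos: [556.6, 81.5, 126.9]
ee_rot: [-0.0, 1.0, 0.009, 0.0]
force: [-0.4, -0.3, 0.3]
grip_width: -0.001
```

Request:
move_arm(series=[[[1,0,0],0,0],[[2,0,0],0,0],[[2,0,0],0,0]])

```text
time_s: 10.78
eef_pos: [558.3, 81.5, 126.9]
ee_rot: [-0.0, 1.0, 0.009, 0.0]
force: [-1.0, 0.7, 1.0]
grip_width: -0.0
```

Request:
move_arm(series=[[[1,0,0],0,0],[[1,0,0],0,0]])

```text
time_s: 11.02
eef_pos: [559.3, 81.5, 126.9]
ee_rot: [-0.0, 1.0, 0.009, 0.0]
force: [-1.5, 0.1, -0.2]
grip_width: 0.003
```

Request:
move_arm(series=[[[1,0,0],0,0],[[1,0,0],0,0]])

```text
time_s: 11.28
eef_pos: [560.0, 81.5, 126.9]
ee_rot: [-0.0, 1.0, 0.009, -0.0]
force: [-4.9, 0.8, 3.2]
grip_width: 0.004
```

Request:
move_arm(series=[[[1,0,0],0,0],[[1,0,0],0,0]])

```text
time_s: 11.52
eef_pos: [560.3, 81.6, 126.9]
ee_rot: [0.0, 1.0, 0.009, -0.002]
force: [-9.9, -0.2, 6.7]
grip_width: 0.002
```

Request:
move_arm(series=[[[1,0,0],0,0],[[1,0,0],0,0]])

```text
time_s: 11.78
eef_pos: [560.6, 81.6, 126.8]
ee_rot: [0.0, 1.0, 0.009, -0.003]
force: [-15.5, -0.7, 10.1]
grip_width: 0.004
```

Request:
move_arm(series=[[[1,0,0],0,0],[[1,0,0],0,0]])

```text
time_s: 12.02
eef_pos: [560.9, 81.6, 126.8]
ee_rot: [0.0, 1.0, 0.009, -0.004]
force: [-21.4, -1.8, 14.0]
grip_width: 0.002
```

Hard end reached: the force climbs with almost no travel. I'll back off, rise and check.

Request:
move_arm(series=[[[-12,0,0],0,0],[[-35,0,0],0,0],[[-50,0,-20],0,0],[[-50,0,-60],0,0],[[-60,0,-110],0,0],[[-60,0,-110],0,0],[[-60,0,-110],0,0],[[-60,0,-110],0,0]])

```text
time_s: 13.02
eef_pos: [503.1, 80.4, 235.6]
ee_rot: [-0.0, 1.0, 0.009, -0.001]
force: [1.0, 0.9, 0.4]
grip_width: -0.001
```

```bash
python3 - <<'E'
from h import *;from rig import ctrl
tool(ctrl,[560.5,81.5,127],1)
m=ctrl.camera_model('wrist');im,d=ctrl.capture('wrist');np.savez('pics/w7.npz',im=im,d=d,**m)
cv2.imwrite('pics/w7.png',im[:,:,::-1])
k=((im.max(2)<45)).astype(np.uint8);k[240:]=0
for c in cv2.findContours(k,0,2)[0]:
    if cv2.contourArea(c)>200:
        x,y,w,h=cv2.boundingRect(c);print(x,y,w,h,ray(m,[(x,y+h),(x+w,y)],86).round(1).tolist())
n='top';im,d=ctrl.capture(n);im=im[120:245,170:330,::-1]
cv2.imwrite('pics/top7.png',cv2.resize(im,None,fx=4.8,fy=4.8,interpolation=cv2.INTER_CUBIC))
E
```

```text
t 13.025 pos [503.1  80.4 235.6] ang 1.01 tilt [-2.e-03  2.e-04 -1.e+00] F [1.  0.9 0.4] grip -0.001
shift [ 5.760e+01 -1.000e-01  1.085e+02] yaw 0.012461528142707401
```

View pics/w7.png

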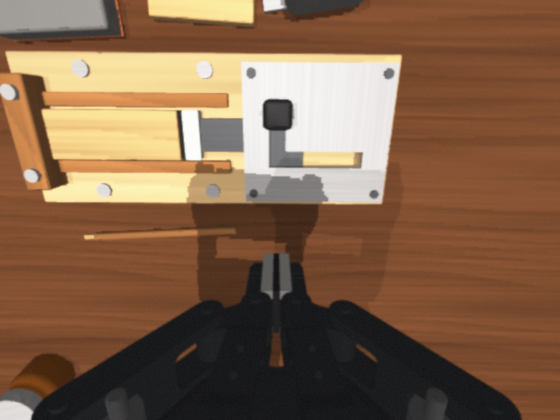

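View pics/top7.png

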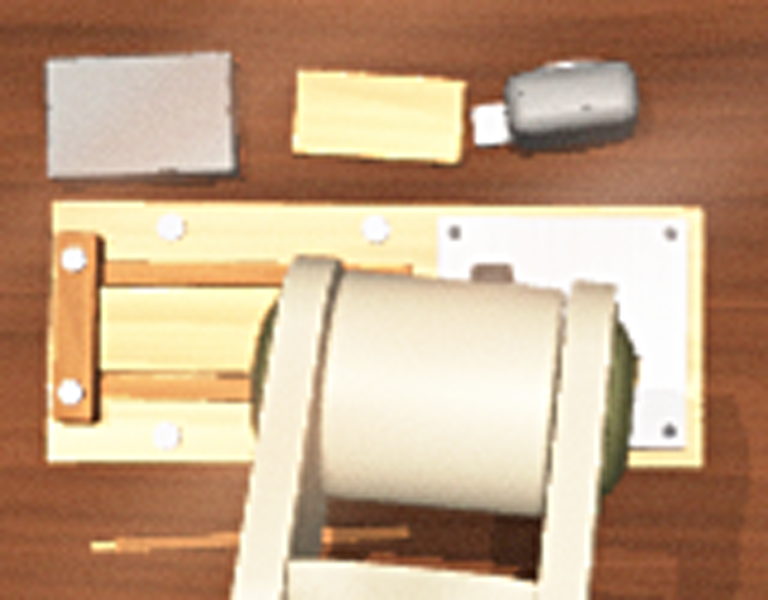

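```bash
python3 - <<'E'
from h import *
z=np.load('pics/w7.npz');m={k:z[k] for k in z.files if k not in('im','d')}
for k in('fov_y','cx','cy'):m[k]=float(m[k])
g=z['im'].max(2)
print(g[90:136:2,278].tolist());print(g[113,256:300:2].tolist())
print('knob top edges',ray(m,[(264,113),(291,113),(278,99),(278,127)],86).round(1).tolist())
print('slot bottom edge/left', ray(m,[(290,166),(269,150)],40).round(1).tolist())
print('blank R end, stop face',ray(m,[(180,133)],32).round(1).tolist(),ray(m,[(47,133)],32).round(1).tolist())
E
```

```text
[247, 246, 246, 243, 206, 44, 55, 70, 75, 72, 74, 74, 71, 71, 69, 69, 66, 63, 45, 38, 81, 125, 128]
[245, 243, 227, 176, 42, 53, 67, 70, 71, 71, 73, 71, 72, 73, 71, 71, 58, 40, 112, 206, 230, 243]
knob top edges [[582.7, 90.4, 86.0], [583.0, 71.0, 86.0], [592.3, 80.5, 86.0], [573.2, 80.1, 86.0]]
slot bottom edge/left [[535.6, 68.1, 40.0], [549.9, 87.5, 40.0]]
blank R end, stop face [[562.7, 169.1, 32.0]] [[560.5, 290.3, 32.0]]
```

```bash
python3 - <<'E'
from rig import ctrl
print(ctrl.finish_job())
E
```

```text
the job is handed in; nothing more can be done
None
```

The knob is locked at the very end of the short leg, the jaw is closed with the blank against the end stop, and the job is handed in.

I pushed the knob with the shut fingers along the long leg until it met the hard end at the corner, at about 19 N. I then lifted clear, turned the tool 90°, and pushed the knob sideways to the end of the short leg, at about 21 N. After that I backed off and raised the arm at 13.0 s, so it was touching nothing.

**Last checks:**
- **Knob:** the wrist view puts its centre at about (583, 81) mm, against an expected slot end of (582, 82) mm.
- **Blank:** the distance from the jaw-side end of the blank to the stop face measures about 121 mm. The blank is 120 mm long, so it sits against the stop.
- **Bystanders:** the sanding block, offcut and tape measure look unmoved in the overhead picture. The arm hid part of the pencil there, but what shows has not moved. I did not compare the wax jar or brush, but the arm went nowhere near them at low height.

No check failed. The only disagreements were 1–2 mm on the knob and blank, within the camera calibration error.

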